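Fit the clay roller and set its speed dial

TASK

Get the small clay roller ready for class: lift the roller out of its wooden rest and lower it gently into the blue stand, so that both axle ends lie at the bottom of their open slots. Then turn the dial on the round speed control until its pointer stands at the red mark. Let go of everything and leave the blue and cream glaze jars alone.

Things in the scene. Friction and masses are not known exactly. Their poses are not given: they have to be found in the camera images.
- roller_mid (a point): centre of the loose roller, on its axis, 45 mm above the table at the start. Wooden barrel 40 mm in diameter and 100 mm long; steel axle 12 mm in diameter and 160 mm long in all (30 mm bare at each end); 0.24 to 0.42 kg. Grip it by the barrel. Symmetric: either way round is right.
- axle_a (a point): point on the roller's axis, 64 mm from its centre, on one bare axle end, where it is to lie in a slot
- axle_b (a point): the same on the other axle end (axle_a to axle_b gives the roller's direction)
- seat_mid (a point): point of the stand where the roller's centre lies when seated, 45 mm above the table; its x axis runs along the axle. The barrel has 8 mm of endwise play on either side.
- seat_a (a point): where the axle's axis lies in one slot when it is bottomed, 45 mm above the table, in the middle of that cheek
- seat_b (a point): the same in the other slot
- roller: the roller, origin at its centre, x along its axis; it may be rolled to any angle about that axis. It starts level in a fixed wooden rest: base 150 x 60 x 10 mm, two notched uprights 14 mm thick, 47 mm high, centred 66 mm either side of the middle; the barrel is free between them. Lift it straight up.
- stand: fixed blue stand; origin on the table under its middle, x along the axle, z up. Base 180 x 96 x 10 mm; two cheeks 12 mm thick centred 64 mm either side of the middle. Each has a slot 15 mm wide, open at the top, floor 39 mm above the table; from 60 mm up it flares to a mouth 39 mm wide at the cheek's top, 77 mm above the table.
- dial_axis (a point): point on the dial's upright axis, 63 mm above the table. Fixed grey round housing, 124 mm in diameter, 40 mm high, white scale on top; on it a black disc 84 mm in diameter (top at 50 mm above the table) turns with an upright black fin, 12 mm thick, 50 to 78 mm above the table, to push on its flat side with closed fingertips, or to grip.
- pointer (a point): point 50 mm from the dial's axis on the line of the pointer, 42 mm above the table; it turns with the dial. The pointer is the long side of the fin, which ends 42 mm from the axis and has a white line on it; the other side ends 30 mm from the axis.
- mark (a point): point of the scale where the pointer must stand, 50 mm from the dial's axis, 42 mm above the table, on a small red tab (6 mm wide, top 44 mm above the table) clipped to the scale's edge. It does not move. From the pointer's start the dial must be turned clockwise, seen from above, by 0.7 to 3.2 rad.
- dial (a joint): angle of the pointer from the housing's own x axis, rad, counter-clockwise from above is positive; stops at -2.5 and 2.5. It stays where it is left; friction 0.05 N m.
- blue_jar: loose glaze jar with a blue lid, about 45 mm wide and 56 mm high, at the back of the table; origin under its centre; leave it alone
- cream_jar: loose glaze jar with a cream lid, about 63 mm wide and 82 mm high, at the back of the table; origin under its centre; leave it alone

How it is judged (in metres and radians):
On the way, in this order (a step that is already met when the one before it is completed fails the run):
1. the roller lies in the stand, both axle ends bottomed in their slots (z of each of axle_a, axle_b in the frame of stand below 0.0475 m and horizontal distance between roller_mid and seat_mid below 0.012 m and angle between the x axis of roller and the x axis of stand, either way round below 0.06 rad), for 0.2 s.
2. the pointer stands at the red mark (horizontal distance between pointer and mark below 0.0045 m), for 0.2 s.
At the end, for the whole second after the job is handed in: The roller rests in the stand with both axle ends at the bottom of their slots (each within 2.5 mm of the slot floor, roller along the stand) and is at rest; the dial's pointer stands at the red mark, within 4.5 mm on the scale (about 5 degrees) (all of step 1 and horizontal distance between pointer and mark below 0.0045 m and linear speed of roller below 0.02 m/s); the robot touches nothing.
It fails at once if the roller is dropped into the stand (falls faster than 0.5 m/s among the slots) (linear speed of roller above 0.5 m/s and horizontal distance between roller_mid and seat_mid below 0.04 m and height (world z) of roller_mid below 0.085 m).
It fails at once if the blue or the cream glaze jar is moved by more than 25 mm (distance of any of blue_jar, cream_jar from where it was at the start of the episode above 0.025 m).
It also fails if it takes over 56 s, if anything falls off the work surface, if the arm or the gripper's body presses on something with over 40 N, if the wrist force passes 120 N, or if a joint passes its speed limit or range.

ROBOT

A 7-joint arm with a two-finger parallel gripper is mounted at the origin on the work surface; the furniture and walls round the work are solid. World frame = base frame: x ahead of the robot, y to its left, z up, the work surface at z = 0. Lengths are in m, angles in degrees, forces in N, time in s.
With the tool pointing down it reaches from about 0.35 to 0.9 m from the base axis. Payload 8.1 kg.
Tool frame: the origin (TCP) lies at the very end of the fingers, on their centre line; the grasp point (between the pads) lies 19 mm behind it; z points along the fingers, y is the direction in which the jaws open and shut (so a half turn about z gives the same grasp; the last joint's range is limited). The gripper opens to 92 mm and grips with 3 to 60 N. Pads are 19 mm wide; open, the fingers measure 130 mm over their backs; the gripper's body (75 mm by 190 mm) begins 47 mm behind the grasp point.
Start: joints at [66.543, 24.895, 1.432, 90.138, -0.665, 64.973, -4.303], TCP at [0.189, -0.596, 0.227] pointing down, gripper open.
Joint ranges: [-149.89, 149.89], [-25.12, 119.58], [-72.63, 75.52], [4.76, 147.25], [-75.54, 255.54], [6.69, 114.76], [-157.13, 157.13]. Speed limits (degrees/s): [127.2, 127.2, 172.46, 172.46, 180, 180, 180].

INTERFACE

Orientations are given as [roll, pitch, yaw] about the fixed x, y, z axes, in that order (R = Rz(yaw) Ry(pitch) Rx(roll)).
In Python, from station import bot gives the robot as it stands.
- The arm moves only by the shell command python3 -m jog 'ROWS' [OPENING]. ROWS is JSON, one flat list of numbers, 6 for each row, row after row: the shift along the tool's x, y, z in mm, then the turn, a rotation vector about the tool's x, y, z in rad. In form: [x, y, z, wx, wy, wz, x, y, z, wx, wy, wz, ...]. A call has 1 to 20 rows; each row is the pose to reach, as a shift and turn from the pose commanded when the call began, along the tool's axes at that moment; what a row does not reach only later rows make up. A row lasts 1/10 s, in which the tool goes at most 50 mm and 8.59 degrees, less where a joint would pass 70% of its speed; a pose out of reach is approached as far as the arm can. A call with a gripper value outside its range is refused whole. OPENING is the opening, from 0 (shut) to 1 (fully open), set as the call begins (- or left out, the last holds). The fingers move at their own pace and stop on an object; the grip force is fixed at half the most. Time passes only in rows, so rows that repeat a pose let the fingers close. It gives the time, the measured TCP pose, the force and the opening at its end, in the units of the state.
- bot.sense(): the state, without advancing time (a new reading comes with each control period).
- bot.read_camera(name): name is "scene" or "top"; returns a dict with "frame" (384x512x3 uint8, red, green, blue), "vfov" (degrees; the focal length in pixels is half the picture's height over the tangent of half this angle, whatever the lens; pixels are square), "cx", "cy" (the principal point, pixels), "R" (3x3) and "t" (3): a world point X has camera coordinates R X + t. Camera axes: x right, y down, z forward; pixel columns grow to the right and rows downward; lengths in m; the calibration is good to about 2 mm. A picture is of the moment at which its call begins. There is no depth.
- bot.close_job(): hands the job in, once; it reports no verdict.
Trained networks look in a picture, given as the dict that the camera call returned (one of the last four; its "shot" number tells which), for a name from the list of things; names that differ only in an ending like _2 or _b are one class to them, and where a whole thing is asked for, a point or a joint stands for the part that bears it (a point fixed in the world has none). Each returns a list of dicts, best first, with "score" (0 to 1); they miss things now and then, are a little off and sometimes report something else, mostly with a low value. They report only what shows in the picture. A call takes as long as a camera call.
- bot.masks_of(thing, picture): "region" (384x512 bool, what is visible of it) and "rect" ([left, top, right, bottom] in pixels, round what is visible of it).
The state is a dict: "time": time; "qpos": joint angles; "dq": joint speeds; "joint_efforts": joint torques, N m; "eef_pos": TCP position; "eef_rot": TCP orientation; "ft_force": force on the tool from outside, world axes, zero at the start; "ft_torque": the same for the moment, N m; "grip_width": opening from 0.0 (shut) to 1.0 (fully open).
Only numpy, scipy, OpenCV 4.12 (cv2) and the standard library are available. Lean on these libraries where they do the work, as an engineer would, in place of code of your own. Each camera call takes 0.05 s, during which the arm holds its last target.

## Working session

There is one attempt and no reset: what is moved stays moved. The work goes in short steps, Python scripts to look and compute and a shell command to move; the robot and the scene stay as the last step left them, time stands still between calls to the robot, and variables do not carry over. Pictures are saved under pics/ and viewed, and the job is handed in when it is done.

```bash
ls; mkdir -p pics
python3 - <<'E'
from station import bot
import cv2,pickle
s=bot.sense()
print({k:s[k] for k in('time','eef_pos','eef_rot','ft_force','grip_width')})
for n in('scene','top'):
    p=bot.read_camera(n); cv2.imwrite(f'pics/{n}0.png',p['frame'][:,:,::-1])
    print(n,p['vfov'],p['cx'],p['cy'],p['R'],p['t'],p['shot'])
    pickle.dump(p,open(f'{n}0.pkl','wb'))
    for t in('roller','stand','dial','mark','pointer'):
        try:
            for d in bot.masks_of(t,p)[:2]: print(t,d['score'],d['rect'],d['region'].sum())
        except Exception as e: print(t,e)
E
```

```text
pics
{'time': 0.0, 'eef_pos': array([ 0.18852141, -0.59533643,  0.22594269]), 'eef_rot': array([-1.79908628e+02,  9.67342622e-03,  1.75741827e+01]), 'ft_force': array([ 0.26817017,  0.14719339, -0.4261225 ]), 'grip_width': 0.9980654559376428}
scene 51.73533836082302 256.5566378687101 189.93944585614167 [[-0.81173654 -0.58385904  0.0138714 ]
 [-0.27581829  0.36231681 -0.89030938]
 [ 0.51478934 -0.72652264 -0.4551448 ]] [0.34667151 0.26347924 0.48705015] 1
roller 0.78 [206.6, 204.7, 265.5, 242.4] 1082
stand 0.88 [275.0, 158.1, 355.8, 208.3] 1733
stand 0.65 [271.4, 183.7, 313.8, 214.3] 772
dial 0.59 [272.9, 183.7, 314.6, 216.0] 763
mark 0.57 [211.2, 202.6, 269.3, 245.9] 1044
top 45.38253673134181 258.8697095559052 189.61449202942694 [[ 0.02371214 -0.99964774  0.01192198]
 [-0.99166688 -0.02502999 -0.12637364]
 [ 0.12662753 -0.00882604 -0.99191107]] [-0.20012858  0.54985603  0.86420939] 2
roller 0.8 [169.1, 173.0, 200.8, 253.0] 1179
stand 0.6 [303.6, 182.2, 362.0, 277.1] 4288
dial 0.9 [233.0, 215.2, 276.3, 257.5] 1524
mark 0.48 [303.4, 181.4, 358.7, 276.7] 4283
pointer 0.73 [234.7, 216.1, 280.6, 260.7] 1452
pointer 0.17 [301.6, 180.5, 360.3, 274.1] 4249
```

View pics/scene0.png

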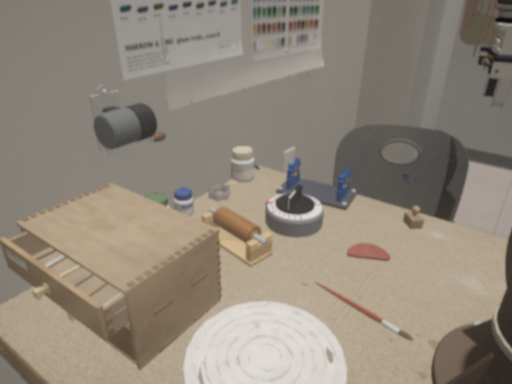

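View pics/top0.png

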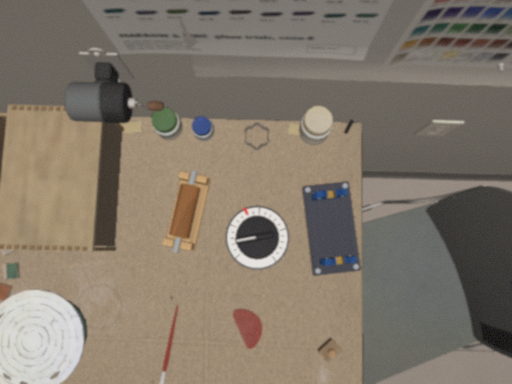

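Run:
```python
import cv2,pickle
p=pickle.load(open('top0.pkl','rb'))
f=p['frame'][160:290,150:380][:,:,::-1]
cv2.imwrite('pics/top0z.png',cv2.resize(f,None,fx=3.4,fy=3.4,interpolation=cv2.INTER_CUBIC))
p=pickle.load(open('scene0.pkl','rb'))
f=p['frame'][145:255,200:370][:,:,::-1]
cv2.imwrite('pics/scene0z.png',cv2.resize(f,None,fx=4.5,fy=4.5,interpolation=cv2.INTER_CUBIC))
```

```text
(no output)
```

View pics/top0z.png

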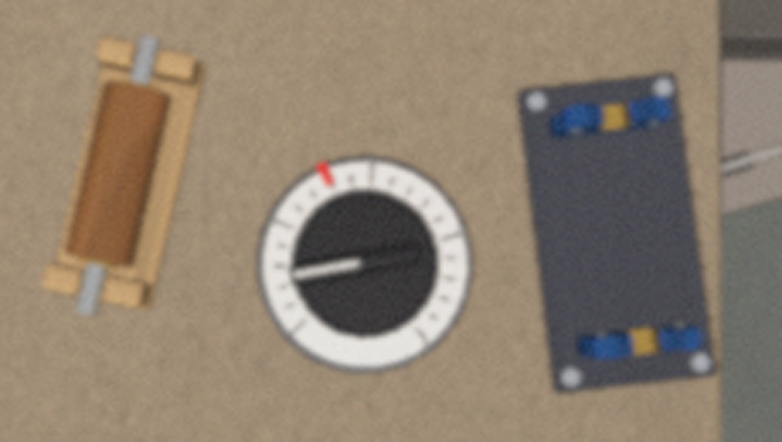

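View pics/scene0z.png

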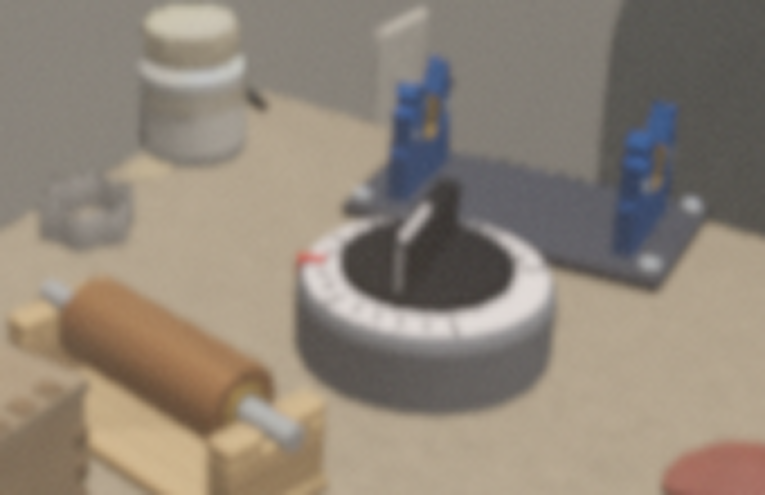

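```bash
cat > h.py <<'E'
import numpy as np,cv2,pickle
def foc(p): return 192/np.tan(np.radians(p['vfov'])/2)
def cam(p): return -np.array(p['R']).T@np.array(p['t'])
def back(p,u,v,z):
    R=np.array(p['R']);f=foc(p)
    d=R.T@np.array([(u-p['cx'])/f,(v-p['cy'])/f,1]);c=cam(p)
    return c+d*(z-c[2])/d[2]
def proj(p,X):
    q=np.array(p['R'])@np.array(X)+p['t'];return np.array([p['cx'],p['cy']])+foc(p)*q[:2]/q[2]
E
python3 - <<'E'
from h import *
p=pickle.load(open('top0.pkl','rb'));s=pickle.load(open('scene0.pkl','rb'))
print('cams',cam(p),cam(s))
hsv=cv2.cvtColor(p['frame'],cv2.COLOR_RGB2HSV).astype(int)
def blob(m,box):
    k=np.zeros(m.shape,bool);l,t,r,b=box;k[t:b,l:r]=1;m=(m&k).astype(np.uint8)
    n,L,st,c=cv2.connectedComponentsWithStats(m);i=1+np.argmax(st[1:,4]);return L==i,st[i],c[i]
H,S,V=hsv[...,0],hsv[...,1],hsv[...,2]
m,st,c=blob((S>115)&(H<16)&(V>40),(150,160,215,260));
ct=np.argwhere(m)[:,::-1].astype(np.float32);r=cv2.minAreaRect(ct);print('barrel',st,c,r)
bx=cv2.boxPoints(r);print(bx)
w=[back(p,*q,45)if 0 else back(p,*q,.045) for q in bx]
print('barrel world',np.round(back(p,*r[0],.045),4),np.round(back(p,*c,.045),4)); 
print([np.round(x[:2],4) for x in w])
# yellow
for nm,box in(('yA',(305,175,365,215)),('yB',(305,245,365,285))):
    m=(H>12)&(H<28)&(S>130)&(V>100); m,st,c=blob(m,box); print(nm,st,c,np.round(back(p,*c,.039),4))
    mb=(H>100)&(H<125)&(S>150); k=np.zeros(m.shape,bool);k[box[1]:box[3],box[0]:box[2]]=1
    q=np.argwhere(mb&k)[:,::-1];print(' blue',len(q),q.min(0),q.max(0))
# base
m,st,c=blob((V<105)&(H>95)&(H<140),(295,170,365,285));r=cv2.minAreaRect(np.argwhere(m)[:,::-1].astype(np.float32));print('base',st,r,[np.round(back(p,*q,.01)[:2],4) for q in cv2.boxPoints(r)],np.round(back(p,*r[0],.01),4))
# ring
m,st,c=blob((S<45)&(V>150),(215,195,300,280));cs,_=cv2.findContours(m.astype(np.uint8),cv2.RETR_EXTERNAL,cv2.CHAIN_APPROX_NONE)
e=cv2.fitEllipse(cv2.convexHull(max(cs,key=len)));print('ring',st,e,np.round(back(p,*e[0],.04),4))
m,st,c=blob((S>120)&((H<6)|(H>170))&(V>120),(215,195,300,240));print('red',st,c,np.round(back(p,*c,.044),4))
E
```

```text
cams [ 0.4405868  -0.17866764  0.9290921 ] [0.1033501  0.4607973  0.45144756]
barrel [ 169  184   31   54 1048] [184.32347328 210.60400763] ((184.21722412109375, 210.54965209960938), (20.388465881347656, 53.1158561706543), 12.875000953674316)
[[168.36151 234.16835]
 [180.19705 182.3879 ]
 [200.07294 186.93095]
 [188.2374  238.71141]]
barrel world [ 0.5092 -0.0437  0.045 ] [ 0.5091 -0.044   0.045 ]
[array([ 0.4632, -0.0155]), array([ 0.5637, -0.0335]), array([ 0.5558, -0.0724]), array([ 0.4555, -0.0538])]
yA [329 191   5   7  27] [330.96296296 194.        ] [ 0.5491 -0.3277  0.039 ]
 blue 114 [313 189] [346 199]
yB [337 257   6   7  31] [339.64516129 259.64516129] [ 0.4226 -0.3449  0.039 ]
 blue 110 [321 257] [355 264]
base [ 304  183   55   91 3345] ((330.6683349609375, 228.06796264648438), (88.58922576904297, 45.53314971923828), 82.23483276367188) [array([ 0.5649, -0.2742]), array([ 0.5798, -0.3656]), array([ 0.4048, -0.3892]), array([ 0.3907, -0.2999])] [ 0.484  -0.3323  0.01  ]
ring [ 227  207   61   61 1491] ((256.96331787109375, 237.26197814941406), (60.893531799316406, 61.12470626831055), 169.9293975830078) [ 0.4615 -0.1851  0.04  ]
red [243 208   4   6  14] [244.85714286 209.78571429] [ 0.5136 -0.1604  0.044 ]
```

```bash
cat > ov.py <<'E'
from h import *
def rot(a): a=np.radians(a);return np.array([[np.cos(a),-np.sin(a),0],[np.sin(a),np.cos(a),0],[0,0,1]])
def box(x0,x1,y0,y1,z0,z1):
    v=[(x,y,z) for x in(x0,x1) for y in(y0,y1) for z in(z0,z1)]
    return [(v[i],v[j]) for i in range(8) for j in range(i+1,8) if sum(a!=b for a,b in zip(v[i],v[j]))==1]
def stand():
    L=box(-.09,.09,-.048,.048,0,.01)
    for s in(-1,1):
        for x in(s*.064-.006,s*.064+.006):
            pr=[(-.0195,.077),(-.0075,.060),(-.0075,.039),(.0075,.039),(.0075,.060),(.0195,.077)]
            L+=[((x,*a),(x,*b)) for a,b in zip(pr,pr[1:])]
    return L
def circ(r,x=None,z=None):
    t=np.linspace(0,2*np.pi,49)
    P=[(x,r*np.cos(a),r*np.sin(a)) for a in t] if x is not None else [(r*np.cos(a),r*np.sin(a),z) for a in t]
    return list(zip(P,P[1:]))
def roller():
    L=[]
    for x in(-.05,.05): L+=circ(.02,x)
    for x in(-.08,.08): L+=circ(.006,x)
    for y,z in((.02,0),(-.02,0),(0,.02)): L+=[((-.05,y,z),(.05,y,z))]
    for y,z in((.006,0),(-.006,0)): L+=[((-.08,y,z),(.08,y,z))]
    return L
def draw(img,p,L,T,yaw,sc,off,col):
    for a,b in L:
        q=[(proj(p,rot(yaw)@np.array(v)+T)+.5-off)*sc for v in(a,b)]
        cv2.line(img,*[tuple(int(round(t*8)) for t in v) for v in q],col,1,cv2.LINE_AA,3)
def crop(p,l,t,r,b,sc):
    return cv2.resize(p['frame'][t:b,l:r][:,:,::-1],None,fx=sc,fy=sc,interpolation=cv2.INTER_CUBIC),np.array([l,t])
E
cat > a.py <<'E'
from ov import *
p=pickle.load(open('top0.pkl','rb'));s=pickle.load(open('scene0.pkl','rb'))
def go(p,n,l,t,r,b,sc):
    im,o=crop(p,l,t,r,b,sc)
    draw(im,p,stand(),(.4859,-.3363,0),7.75,sc,o,(0,255,255))
    draw(im,p,roller(),(.5092,-.0437,.045),-10.3,sc,o,(0,255,0))
    draw(im,p,circ(.062,z=.04)+circ(.062,z=0)+circ(.042,z=.05),(.4615,-.1851,0),0,sc,o,(255,0,255))
    cv2.imwrite(n,im)
go(p,'pics/ovt.png',150,160,380,290,3.4);go(s,'pics/ovs.png',200,145,370,255,4.6)
E
python3 a.py
```

```text
(no output)
```

View pics/ovt.png

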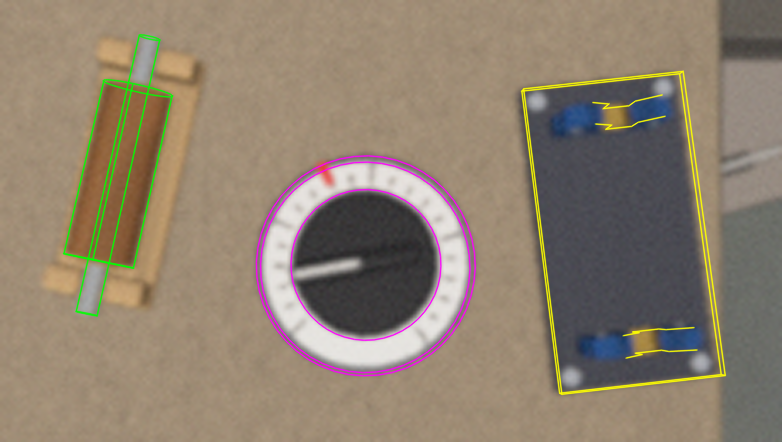

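View pics/ovs.png

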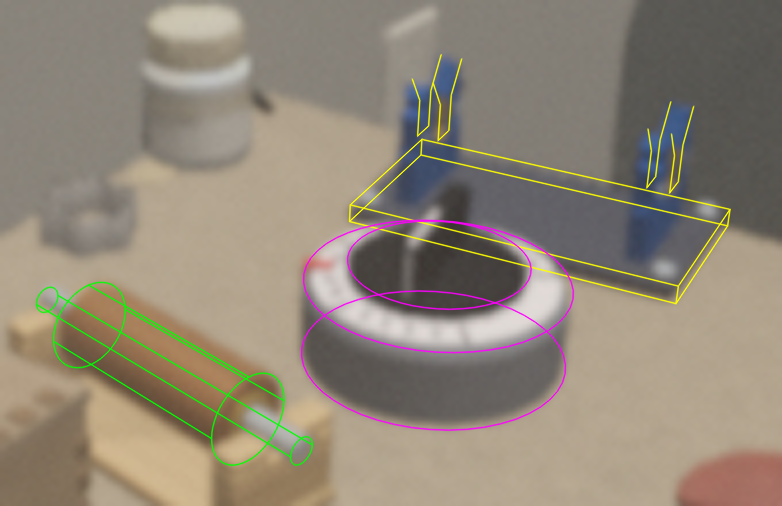

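```bash
python3 -m jog '[10,-9,0,0,0,0.01, 28,-26,0,0,0,0.03, 57,-51,0,0,0,0.06, 90,-82,0,0,0,0.09, 123,-112,0,0,0,0.13, 156,-142,0,0,0,0.16, 189,-172,0,0,0,0.2, 222,-202,0,0,0,0.23, 255,-232,0,0,0,0.27, 288,-262,0,0,0,0.3, 321,-292,0,0,0,0.34, 354,-322,0,0,0,0.37, 387,-352,0,0,0,0.4, 415,-378,0,0,0,0.43, 439,-399,0,0,0,0.45, 458,-416,0,0,0,0.47, 472,-429,0,0,0,0.487, 472,-429,0,0,0,0.487, 472,-429,0,0,0,0.487, 472,-429,0,0,0,0.487]' 1
python3 - <<'E'
from ov import *
from station import bot
st=bot.sense();print(st['time'],st['eef_pos'],st['eef_rot'],st['qpos'])
for n in('scene','top'):
    p=bot.read_camera(n);pickle.dump(p,open(f'{n}1.pkl','wb'))
    im=cv2.resize(p['frame'][:,:,::-1],None,fx=1.5,fy=1.5)
    q=proj(p,st['eef_pos'])*1.5; print(q/1.5); cv2.drawMarker(im,tuple(int(v) for v in q),(0,255,0),0,15,1)
    cv2.imwrite(f'pics/{n}1.png',im)
E
```

```text
time: 2.6
eef_pos: [0.5085, -0.0452, 0.2267]
eef_rot: [180.0, 0.0, -10.4]
ft_force: [-0.9, -0.4, 0.2]
grip_width: 0.999
2.6 [ 0.50846424 -0.04520568  0.2267217 ] [ 1.79960151e+02  1.21371370e-02 -1.03816150e+01] [  10.54197764   15.26812971  -14.24270937  104.93532952    4.31727101
   60.33616984 -105.74016648]
[235.23674946 134.49556253]
[167.4510402  201.42421894]
```

View pics/scene1.png

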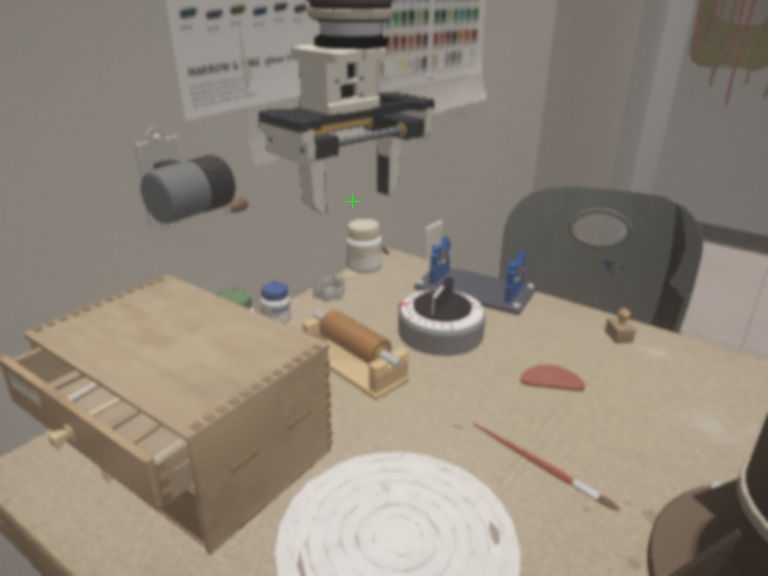

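View pics/top1.png

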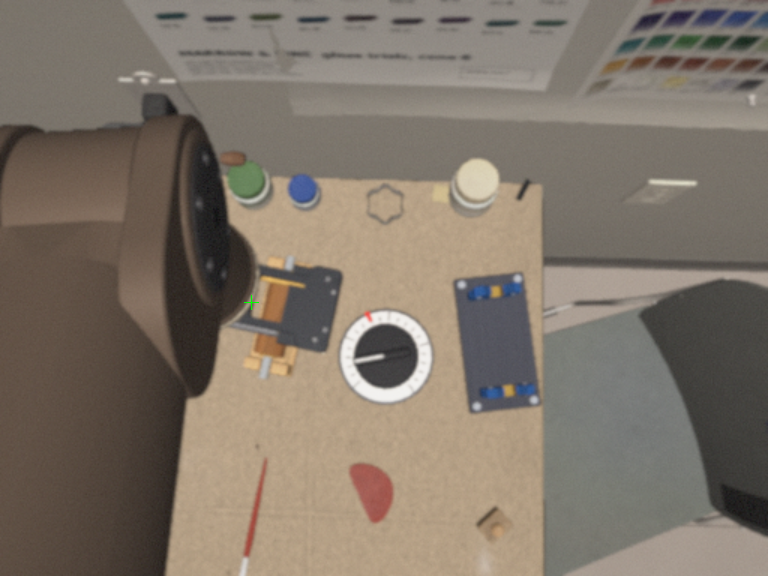

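Run:
```python
from h import *
s=pickle.load(open('scene0.pkl','rb'))
hsv=cv2.cvtColor(s['frame'],cv2.COLOR_RGB2HSV).astype(int);H,S,V=hsv[...,0],hsv[...,1],hsv[...,2]
m=((S>105)&(H<16)&(V>40));k=np.zeros(m.shape,bool);k[204:245,205:262]=1;m=(m&k).astype(np.uint8)
n,L,st,c=cv2.connectedComponentsWithStats(m);i=1+np.argmax(st[1:,4]);r=cv2.minAreaRect(np.argwhere(L==i)[:,::-1].astype(np.float32))
print(r,st[i],back(s,*r[0],.045), back(s,*c[i],.045))
# ring top outer
m=((S<45)&(V>140));k[:]=0;k[185:240,262:328]=1;m=(m&k).astype(np.uint8)
n,L,st,c=cv2.connectedComponentsWithStats(m);i=1+np.argmax(st[1:,4]);cs,_=cv2.findContours((L==i).astype(np.uint8),0,1)
hull=cv2.convexHull(np.concatenate(cs));print(st[i]);
P=np.array([back(s,*q[0],.04)[:2] for q in hull]);
# circle fit
A=np.c_[2*P,np.ones(len(P))];x=np.linalg.lstsq(A,(P**2).sum(1),rcond=None)[0];print('ring',x[:2],np.sqrt(x[2]+x[0]**2+x[1]**2)); 
# crop coordinates in scene axle tips etc
cr=lambda X,Y:((X+.5)/4.5-.5+200,(Y+.5)/4.5-.5+145)
print('axle near end',back(s,*cr(292,434),.045),'far end',back(s,*cr(52,292),.045))
print('bolts',[back(s,*cr(*q),.012)[:2] for q in((360,193),(650,262),(693,205))])
t=pickle.load(open('top0.pkl','rb'));ct=lambda X,Y:((X+.5)/3.4-.5+150,(Y+.5)/3.4-.5+160)
print('bolts top',[back(t,*ct(*q),.012)[:2] for q in((536,101),(570,377),(701,362),(663,87))])
print('axle top',back(t,*ct(148,37),.047),back(t,*ct(86,313),.047))
```

```text
((235.70787048339844, 224.06741333007812), (46.85190963745117, 18.231964111328125), 32.00538635253906) [214 208  46  33 649] [ 0.51067414 -0.04634231  0.045     ] [ 0.51362149 -0.04863889  0.045     ]
[266 194  58  28 634]
ring [ 0.46109572 -0.18504898] 0.061503342401029025
axle near end [ 0.4335474  -0.03243917  0.045     ] far end [ 0.58569282 -0.06009175  0.045     ]
bolts [array([ 0.56274617, -0.28596887]), array([ 0.40154523, -0.3099417 ]), array([ 0.41008334, -0.38399948])]
bolts top [array([ 0.56065806, -0.28442439]), array([ 0.3997428 , -0.30584102]), array([ 0.41010652, -0.38203015]), array([ 0.57095341, -0.35988563])]
axle top [ 0.58735599 -0.05797978  0.047     ] [ 0.4302933  -0.02993245  0.047     ]
```

```bash
python3 -m jog '[0,0,15,0,0,0, 0,0,40,0,0,0, 0,0,70,0,0,0, 0,0,100,0,0,0, 0,0,130,0,0,0, 0,0,155,0,0,0, 0,0,175,0,0,0, 0,0,188,0,0,0, 0,0,196,0,0,0, 0,0,200,0,0,0, 0,0,200,0,0,0, 0,0,200,0,0,0]' 1 && python3 -m jog '[0,0,0,0,0,0, 0,0,0,0,0,0, 0,0,0,0,0,0, 0,0,0,0,0,0, 0,0,0,0,0,0, 0,0,0,0,0,0, 0,0,0,0,0,0, 0,0,0,0,0,0]' 0
```

```text
time: 3.9
eef_pos: [0.5097, -0.0444, 0.0274]
eef_rot: [-180.0, -0.1, -10.3]
ft_force: [0.2, 0.1, 0.7]
grip_width: 1.001
time: 4.7
eef_pos: [0.5091, -0.0444, 0.0267]
eef_rot: [180.0, 0.0, -10.3]
ft_force: [-0.1, -0.0, 1.1]
grip_width: 0.422
```

```bash
python3 -m jog '[0,0,-3,0,0,0, 0,0,-10,0,0,0, 0,0,-22,0,0,0, 0,0,-38,0,0,0, 0,0,-56,0,0,0, 0,0,-74,0,0,0, 0,0,-92,0,0,0, 0,0,-106,0,0,0, 0,0,-115,0,0,0, 0,0,-120,0,0,0, 0,0,-120,0,0,0, 0,0,-120,0,0,0]'
python3 - <<'E'
from ov import *
from station import bot
st=bot.sense();print(st['time'],st['eef_pos'],st['eef_rot'],st['ft_force'],st['ft_torque'],st['grip_width'])
p=bot.read_camera('scene');im=cv2.resize(p['frame'][80:260,150:390][:,:,::-1],None,fx=3,fy=3)
cv2.imwrite('pics/scene2.png',im)
# target in tool axes
y=np.radians(st['eef_rot'][2]);d=np.array([.4857,-.334])-st['eef_pos'][:2]
print('tool dx,dy mm',1000*(d@[np.cos(y),np.sin(y)]),1000*(d@[np.sin(y),-np.cos(y)]),'wz',-(np.radians(7.9)-y))
E
```

```text
time: 5.9
eef_pos: [0.5088, -0.0444, 0.1463]
eef_rot: [180.0, 0.0, -10.3]
ft_force: [-0.2, -0.5, -3.0]
grip_width: 0.426
5.9 [ 0.50877254 -0.04437528  0.14630665] [ 1.79987702e+02  4.59316143e-02 -1.03274132e+01] [-0.18137299 -0.47305004 -3.01760467] [ 0.03714715 -0.01534566 -0.05676409] 0.4264553169123102
tool dx,dy mm 29.223124501659107 289.0689023938156 wz -0.3181283740928721
```

View pics/scene2.png

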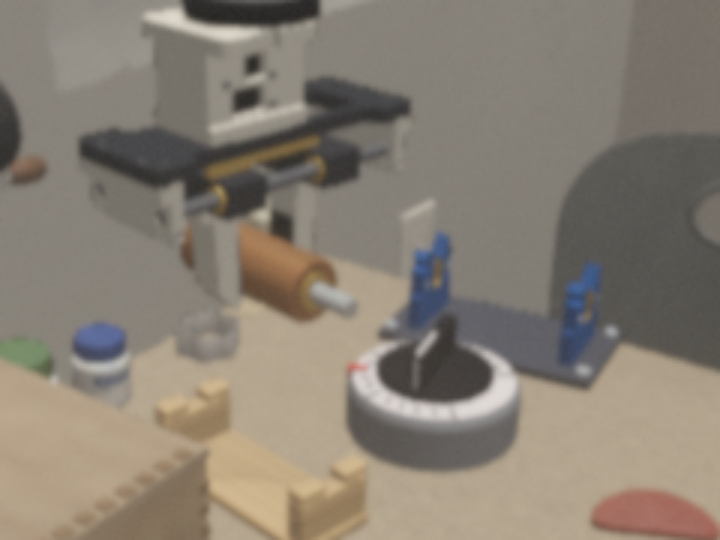

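```bash
python3 -m jog '[0,6,0,0,0,-0.01, 2,20,0,0,0,-0.02, 4,42,0,0,0,-0.05, 7,70,0,0,0,-0.08, 10,100,0,0,0,-0.11, 13,130,0,0,0,-0.14, 16,160,0,0,0,-0.18, 19,190,0,0,0,-0.21, 22,220,0,0,0,-0.24, 25,246,0,0,0,-0.27, 27,266,0,0,0,-0.29, 28,280,0,0,0,-0.31, 29,287,0,0,0,-0.318, 29,289,0,0,0,-0.318, 29,289,0,0,0,-0.318, 29,289,0,0,0,-0.318, 29,289,20,0,0,-0.318, 29,289,35,0,0,-0.318, 29,289,35,0,0,-0.318, 29,289,35,0,0,-0.318]'
python3 - <<'E'
from ov import *
from station import bot
st=bot.sense();print(st['time'],st['eef_pos'],st['eef_rot'],st['ft_force'],st['grip_width'])
p=bot.read_camera('scene');pickle.dump(p,open('scene3.pkl','wb'));im=cv2.resize(p['frame'][90:230,220:380][:,:,::-1],None,fx=4,fy=4,interpolation=2)
cv2.imwrite('pics/scene3.png',im)
p=bot.read_camera('top');pickle.dump(p,open('top3.pkl','wb'));im=cv2.resize(p['frame'][150:300,220:380][:,:,::-1],None,fx=4,fy=4,interpolation=2)
cv2.imwrite('pics/top3.png',im)
E
```

```text
time: 7.95
eef_pos: [0.4861, -0.3331, 0.112]
eef_rot: [-180.0, 0.0, 7.9]
ft_force: [-0.4, -0.1, -2.5]
grip_width: 0.43
7.95 [ 0.48613971 -0.33313478  0.11195567] [-1.79973799e+02  8.80183292e-03  7.94499837e+00] [-0.35291583 -0.05119021 -2.49274314] 0.4296045651058118
```

View pics/scene3.png

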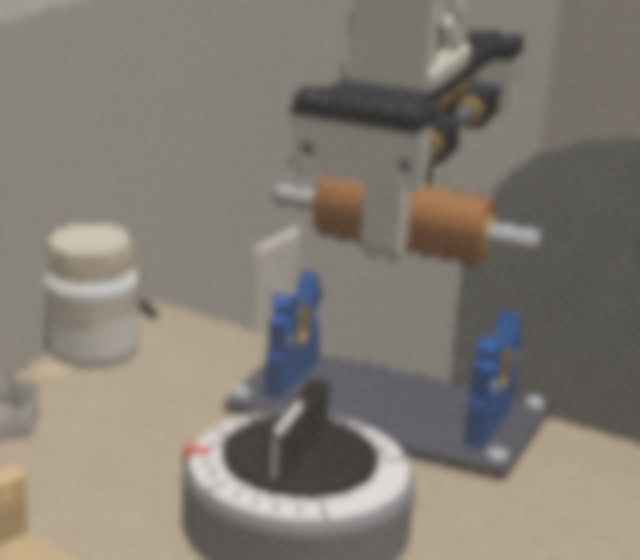

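View pics/top3.png

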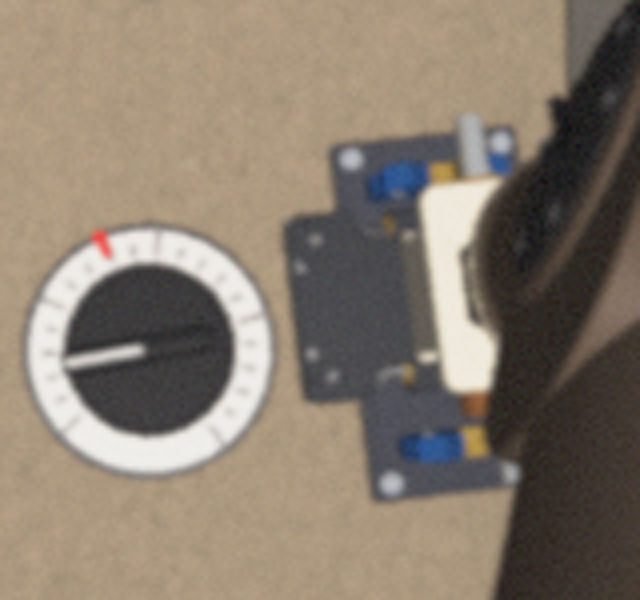

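```bash
python3 - <<'E'
from h import *
p=pickle.load(open('top3.pkl','rb'));print(back(p,(471.5)/4-.5+220,118.5/4-.5+150,.132))
E
python3 -m jog '[0,0,10,0,0,0, 0,0,25,0,0,0, 0,0,38,0,0,0, 0,0,46,0,0,0, 0,0,50,0,0,0, 0,0,54,0,0,0, 0,0,58,0,0,0, 0,0,62,0,0,0, 0,0,62,0,0,0]'
```

```text
[ 0.56442027 -0.32335747  0.132     ]
time: 8.95
eef_pos: [0.4857, -0.3338, 0.0494]
eef_rot: [-180.0, 0.0, 7.9]
ft_force: [-0.7, -1.1, -3.6]
grip_width: 0.43
```

```bash
python3 -m jog '[0,0,3,0,0,0, 0,0,6,0,0,0, 0,0,9,0,0,0, 0,0,12,0,0,0, 0,0,12,0,0,0]'; python3 -m jog '[0,0,2,0,0,0, 0,0,4,0,0,0, 0,0,6,0,0,0, 0,0,8,0,0,0, 0,0,8,0,0,0]'
```

```text
time: 9.45
eef_pos: [0.4856, -0.3337, 0.0372]
eef_rot: [-180.0, 0.0, 7.9]
ft_force: [-0.1, 0.5, -2.4]
grip_width: 0.427
time: 9.95
eef_pos: [0.4857, -0.3338, 0.0294]
eef_rot: [-180.0, 0.0, 7.9]
ft_force: [0.3, -0.6, -3.4]
grip_width: 0.431
```

Sliding freely into the slots. Last few mm.

```bash
python3 -m jog '[0,0,1,0,0,0, 0,0,2,0,0,0, 0,0,2.5,0,0,0, 0,0,2.5,0,0,0]'
python3 - <<'E'
from ov import *
from station import bot
st=bot.sense();print(st['time'],st['eef_pos'],st['ft_force'],st['ft_torque'],st['grip_width'])
p=bot.read_camera('scene');im=cv2.resize(p['frame'][110:230,250:380][:,:,::-1],None,fx=4.5,fy=4.5,interpolation=2)
cv2.imwrite('pics/scene4.png',im)
E
```

```text
time: 10.35
eef_pos: [0.4858, -0.3338, 0.0272]
eef_rot: [-180.0, 0.0, 7.9]
ft_force: [-0.4, 0.6, -3.1]
grip_width: 0.428
10.35 [ 0.48584869 -0.33384923  0.02718544] [-0.44821339  0.55771056 -3.10092818] [0.02008355 0.0158258  0.05295948] 0.4278500657330808
```

View pics/scene4.png

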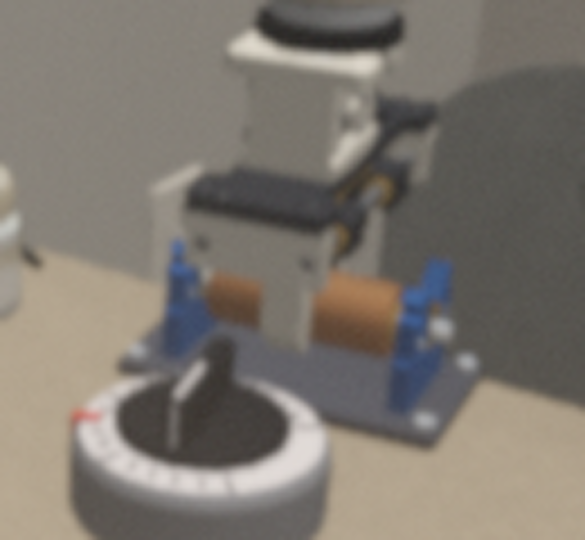

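```bash
python3 -m jog '[0,0,0.5,0,0,0, 0,0,1,0,0,0, 0,0,1,0,0,0]'
```

```text
time: 10.7
eef_pos: [0.486, -0.3339, 0.0267]
eef_rot: [180.0, -0.0, 7.9]
ft_force: [-1.2, 0.7, 3.6]
grip_width: 0.427
```

```bash
python3 -m jog '[0,0,0,0,0,0, 0,0,0,0,0,0, 0,0,0,0,0,0, 0,0,0,0,0,0, 0,0,0,0,0,0, 0,0,0,0,0,0, 0,0,-4,0,0,0, 0,0,-15,0,0,0, 0,0,-35,0,0,0, 0,0,-60,0,0,0, 0,0,-90,0,0,0, 0,0,-115,0,0,0, 0,0,-125,0,0,0, 0,0,-125,0,0,0, 0,0,-125,0,0,0]' 1;  python3 - <<'E'
from ov import *
from station import bot
st=bot.sense();print(st['time'],st['eef_pos'],st['eef_rot'],st['ft_force'],st['grip_width'])
p=bot.read_camera('scene');pickle.dump(p,open('scene5.pkl','wb'));im=cv2.resize(p['frame'][110:230,250:380][:,:,::-1],None,fx=4.5,fy=4.5,interpolation=2)
cv2.imwrite('pics/scene5.png',im)
p=bot.read_camera('top');pickle.dump(p,open('top5.pkl','wb'))
im=cv2.resize(p['frame'][195:280,215:300][:,:,::-1],None,fx=7,fy=7,interpolation=2)
cv2.imwrite('pics/top5.png',im)
E
```

```text
time: 12.2
eef_pos: [0.4854, -0.3337, 0.1506]
eef_rot: [-180.0, 0.0, 7.9]
ft_force: [-0.5, -0.9, -0.5]
grip_width: 1.0
12.2 [ 0.48542084 -0.3336846   0.1506037 ] [-1.79977613e+02  3.88502165e-02  7.88609571e+00] [-0.48442375 -0.86126869 -0.45330333] 1.0001592077753254
```

View pics/scene5.png

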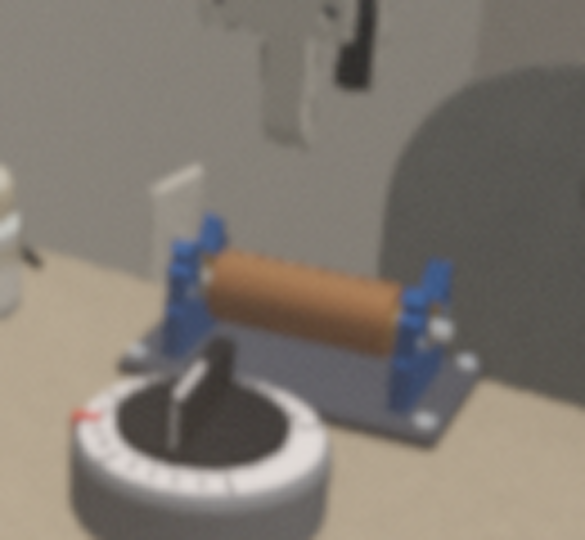

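View pics/top5.png

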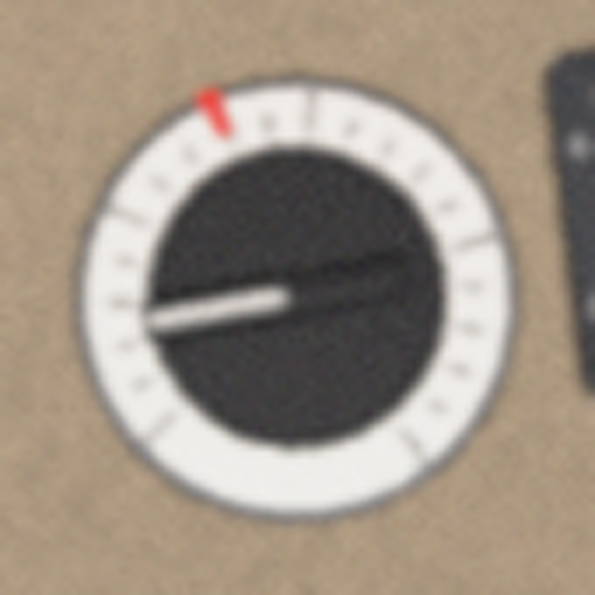

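Run:
```python
from h import *
from station import bot
st=bot.sense()
c=np.array([.4613,-.1850])
t=pickle.load(open('top5.pkl','rb'));s=pickle.load(open('scene5.pkl','rb'))
ct=lambda X,Y:((X+.5)/7-.5+215,(Y+.5)/7-.5+195);cs=lambda X,Y:((X+.5)/4.5-.5+250,(Y+.5)/4.5-.5+110)
a=back(t,*ct(152,322),.078)[:2];b=back(t,*ct(284,297),.078)[:2]
print('line',a,b,np.degrees(np.arctan2(*(a-b)[::-1])),'tip from c',a-c,np.degrees(np.arctan2(*(a-c)[::-1])),np.hypot(*(a-c)))
for f in(t,s):
    hsv=cv2.cvtColor(f['frame'],cv2.COLOR_RGB2HSV).astype(int);m=(hsv[...,1]>90)&((hsv[...,0]<7)|(hsv[...,0]>172))&(hsv[...,2]>110)
    k=np.zeros(m.shape,bool)
    if f is t:k[200:220,238:252]=1
    else:k[195:208,262:276]=1
    q=np.argwhere(m&k);w=f['frame'][m&k].astype(float);u=q.mean(0)[::-1];r=back(f,*u,.043)[:2]
    print('red',len(q),u,r,np.hypot(*(r-c)),np.degrees(np.arctan2(*(r-c)[::-1])))
print(st['qpos'])
d=c-st['eef_pos'][:2];y=np.radians(st['eef_rot'][2]);print(1000*(d@[np.cos(y),np.sin(y)]),1000*(d@[np.sin(y),-np.cos(y)]))
```

```text
line [ 0.45362057 -0.14690644] [ 0.46099569 -0.18145846] 102.04894769401065 tip from c [-0.00767943  0.03809356] 101.39771549853394 0.03885991514333596
red 19 [245.05263158 210.10526316] [ 0.51309837 -0.16078728] 0.0571780254790159 25.05335310452048
red 3 [267.         202.33333333] [ 0.51357708 -0.1574704 ] 0.0590827606689206 27.771712537383397
[ 38.71928823  26.63614676 -13.20452623  99.72674146   7.20838847
  54.5977144  -59.43674062]
-3.1641310523968356 -150.29659014795882
```

```bash
python3 -m jog '[0,-5,0,0,0,-0.04, 0,-15,0,0,0,-0.12, -1,-30,0,0,0,-0.24, -1,-45,0,0,0,-0.36, -1,-60,0,0,0,-0.49, -2,-75,0,0,0,-0.62, -2,-90,0,0,0,-0.75, -2,-105,0,0,0,-0.88, -3,-118,0,0,0,-1.01, -3,-128,0,0,0,-1.14, -3,-137,0,0,0,-1.27, -3,-143,0,0,0,-1.39, -3,-147,0,0,0,-1.5, -3,-149,0,0,0,-1.58, -3,-150,0,0,0,-1.63, -3,-150,0,0,0,-1.64, -3,-150,0,0,0,-1.64, -3,-150,0,0,0,-1.64]' 1
python3 -m jog '[0,0,8,0,0,0, 0,0,22,0,0,0, 0,0,40,0,0,0, 0,0,58,0,0,0, 0,0,70,0,0,0, 0,0,70,0,0,0]'
python3 - <<'E'
from ov import *
from station import bot
st=bot.sense();print(st['time'],st['eef_pos'],st['eef_rot'],st['qpos'])
for n in('scene','top'):
    p=bot.read_camera(n)
    im=p['frame'][100:250,220:380] if n=='scene' else p['frame'][150:300,180:380]
    cv2.imwrite(f'pics/{n}6.png',cv2.resize(im[:,:,::-1],None,fx=3.8,fy=3.8,interpolation=2))
E
```

```text
time: 14.1
eef_pos: [0.4622, -0.1856, 0.151]
eef_rot: [-180.0, -0.0, 101.8]
ft_force: [0.1, 0.1, -0.1]
grip_width: 0.999
time: 14.7
eef_pos: [0.4609, -0.1852, 0.0792]
eef_rot: [-179.8, -0.1, 101.9]
ft_force: [0.1, -0.3, -0.3]
grip_width: 1.001
14.7 [ 0.4609197  -0.18522898  0.07915465] [-1.79827575e+02 -1.16525011e-01  1.01871744e+02] [ 42.30631064  28.3359514  -35.24660961 114.88213123  23.17538225
  43.9634897    5.11406255]
```

View pics/scene6.png

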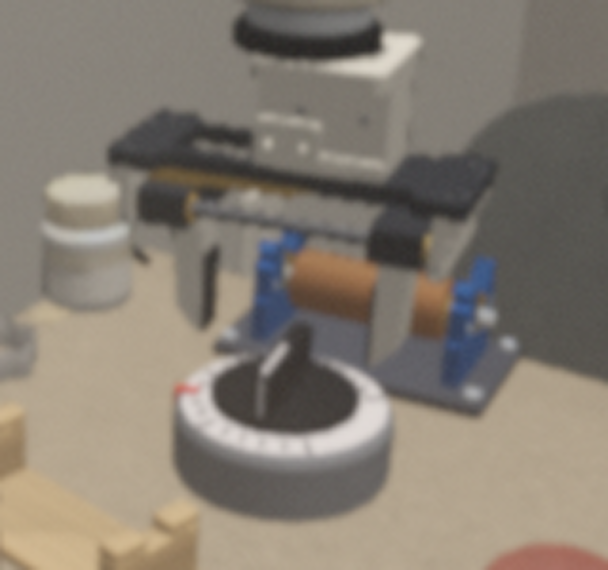

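View pics/top6.png

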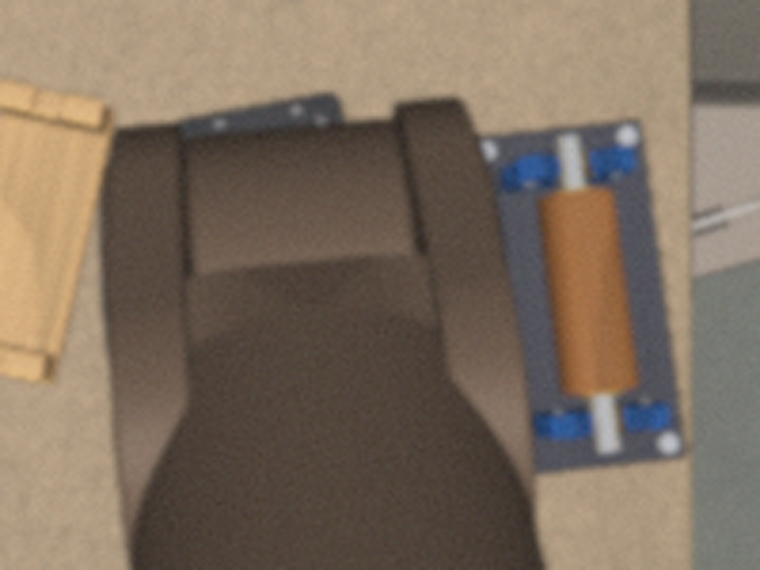

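```bash
python3 -m jog '[0,0,8,0,0,0, 0,0,16,0,0,0, 0,0,22,0,0,0, 0,0,24,0,0,0, 0,0,24,0,0,0]' 1
python3 -m jog '[0,0,0,0,0,0, 0,0,0,0,0,0, 0,0,0,0,0,0, 0,0,0,0,0,0, 0,0,0,0,0,0, 0,0,0,0,0,0, 0,0,0,0,0,0, 0,0,0,0,0,0, 0,0,0,0,0,0, 0,0,0,0,0,0]' 0
python3 - <<'E'
from ov import *
from station import bot
st=bot.sense();print(st['time'],st['eef_pos'],st['eef_rot'],st['ft_force'],st['ft_torque'])
E
```

```text
time: 15.3
eef_pos: [0.4621, -0.1856, 0.0569]
eef_rot: [-180.0, -0.0, 101.9]
ft_force: [-0.2, 0.2, -0.3]
grip_width: 1.001
time: 16.3
eef_pos: [0.4623, -0.1857, 0.0572]
eef_rot: [-180.0, 0.0, 101.9]
ft_force: [-0.0, -0.1, -0.2]
grip_width: 0.18
16.3 [ 0.46232828 -0.18569982  0.0572233 ] [-1.79999368e+02  2.30378781e-03  1.01857295e+02] [-0.0060066  -0.09021025 -0.16005456] [ 0.07178869 -0.16160962 -0.02469224]
```

```bash
python3 -m jog '[0,0,0,0,0,0, 0,0,0,0,0,0, 0,0,0,0,0,0, 0,0,0,0,0,0]' 0
python3 - <<'E'
from ov import *
from station import bot
st=bot.sense();print(st['time'],st['eef_pos'],st['eef_rot'],st['ft_force'],st['ft_torque'])
p=bot.read_camera('scene');im=p['frame'][120:240,230:370]
cv2.imwrite('pics/scene7.png',cv2.resize(im[:,:,::-1],None,fx=5,fy=5,interpolation=2))
E
```

```text
time: 16.7
eef_pos: [0.4618, -0.1858, 0.0572]
eef_rot: [-179.9, 0.0, 101.8]
ft_force: [-3.5, -1.2, 5.0]
grip_width: 0.128
16.7 [ 0.46175996 -0.18581551  0.05717722] [-1.79942769e+02  7.66293072e-04  1.01845022e+02] [-3.51436728 -1.19236842  5.01048269] [-0.1084306   0.82669792  0.02481766]
```

View pics/scene7.png

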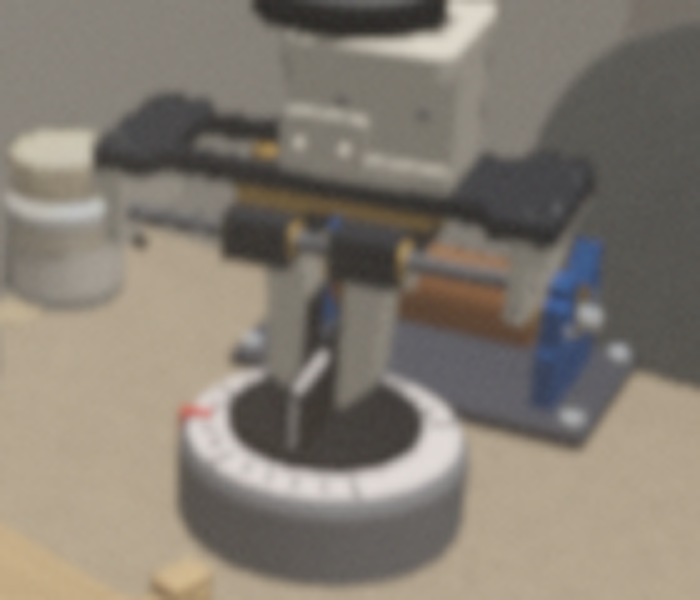

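```bash
python3 -m jog '[0,0,0,0,0,0.03, 0,0,0,0,0,0.1, 0,0,0,0,0,0.2, 0,0,0,0,0,0.3, 0,0,0,0,0,0.4, 0,0,0,0,0,0.47, 0,0,0,0,0,0.5, 0,0,0,0,0,0.5]' 0
python3 -m jog '[0,0,0,0,0,0.03, 0,0,0,0,0,0.1, 0,0,0,0,0,0.2, 0,0,0,0,0,0.3, 0,0,0,0,0,0.4, 0,0,0,0,0,0.5, 0,0,0,0,0,0.57, 0,0,0,0,0,0.6, 0,0,0,0,0,0.6]' 0
python3 - <<'E'
from ov import *
from station import bot
st=bot.sense();print(st['time'],st['eef_pos'],st['eef_rot'],st['ft_force'],st['ft_torque'])
for n in('scene','top'):
    p=bot.read_camera(n)
    im=p['frame'][120:240,230:370] if n=='scene' else p['frame'][180:300,200:340]
    cv2.imwrite(f'pics/{n}8.png',cv2.resize(im[:,:,::-1],None,fx=5,fy=5,interpolation=2))
E
```

```text
time: 17.55
eef_pos: [0.4619, -0.1858, 0.0572]
eef_rot: [-180.0, 0.0, 73.2]
ft_force: [-4.9, -1.5, 4.6]
grip_width: 0.126
time: 18.45
eef_pos: [0.4619, -0.1859, 0.0572]
eef_rot: [-180.0, 0.0, 38.9]
ft_force: [-4.1, -1.5, 6.4]
grip_width: 0.128
18.45 [ 0.46193892 -0.18589914  0.05717503] [-1.79989969e+02  4.39575635e-02  3.88592432e+01] [-4.08093072 -1.53092714  6.44640896] [-0.31708413  1.07631035 -0.05690178]
```

View pics/scene8.png

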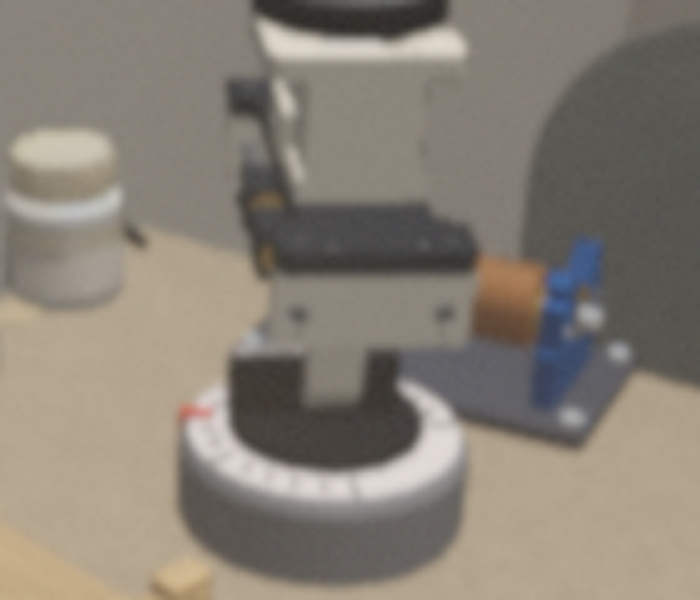

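View pics/top8.png

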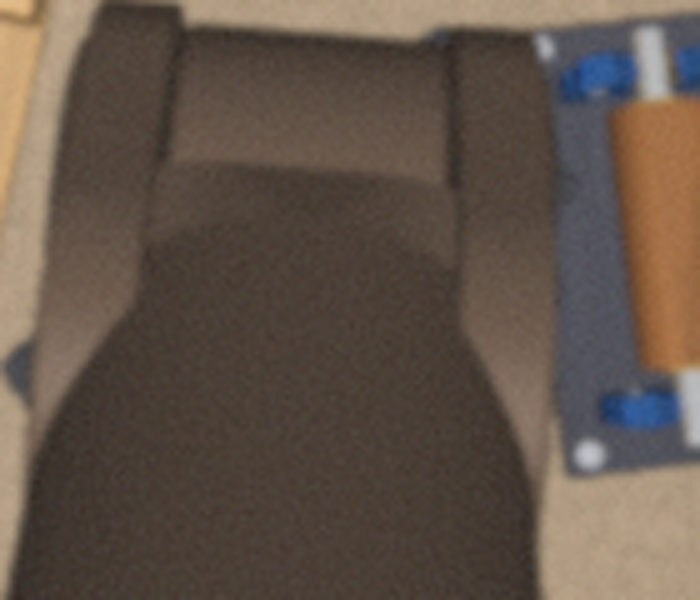

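```bash
python3 -m jog '[0,0,0,0,0,0.05, 0,0,0,0,0,0.12, 0,0,0,0,0,0.18, 0,0,0,0,0,0.22, 0,0,0,0,0,0.232, 0,0,0,0,0,0.232, 0,0,0,0,0,0.232, 0,0,0,0,0,0.232]' 0
python3 -m jog '[0,0,0,0,0,0, 0,0,0,0,0,0, 0,0,0,0,0,0, 0,0,0,0,0,0, 0,0,0,0,0,0, 0,0,0,0,0,0, 0,0,-4,0,0,0, 0,0,-14,0,0,0, 0,0,-30,0,0,0, 0,0,-55,0,0,0, 0,0,-80,0,0,0, 0,0,-100,0,0,0, 0,0,-110,0,0,0, 0,0,-110,0,0,0]' 0.7
```

```text
time: 19.35
eef_pos: [0.462, -0.1859, 0.0572]
eef_rot: [-180.0, 0.0, 25.6]
ft_force: [-5.1, -1.6, 4.5]
grip_width: 0.127
time: 20.75
eef_pos: [0.4632, -0.186, 0.1688]
eef_rot: [179.9, -0.1, 25.5]
ft_force: [0.6, 0.3, -0.2]
grip_width: 0.701
```

```bash
python3 -m jog '[-1,-10,0,0,0,0, -3,-35,0,0,0,0, -6,-70,0,0,0,0, -9,-105,0,0,0,0, -12,-140,0,0,0,0, -15,-172,0,0,0,0, -17,-192,0,0,0,0, -17,-197,0,0,0,0, -17,-197,0,0,0,0]'
python3 - <<'E'
from ov import *
from station import bot
st=bot.sense();print(st['time'],st['eef_pos'],st['eef_rot'],st['ft_force'])
for n in('scene','top'):
    p=bot.read_camera(n);pickle.dump(p,open(n+'9.pkl','wb'))
    im=p['frame'][120:240,230:370] if n=='scene' else p['frame'][160:290,220:380]
    cv2.imwrite(f'pics/{n}9.png',cv2.resize(im[:,:,::-1],None,fx=5,fy=5,interpolation=2)[:600])
E
```

```text
time: 21.65
eef_pos: [0.3612, -0.0149, 0.1666]
eef_rot: [-180.0, 0.1, 25.6]
ft_force: [-0.8, -0.8, 0.3]
grip_width: 0.703
21.65 [ 0.36120776 -0.01487206  0.1666318 ] [-1.79980205e+02  6.84007757e-02  2.56344144e+01] [-0.79789455 -0.84478661  0.25915798]
```

View pics/scene9.png

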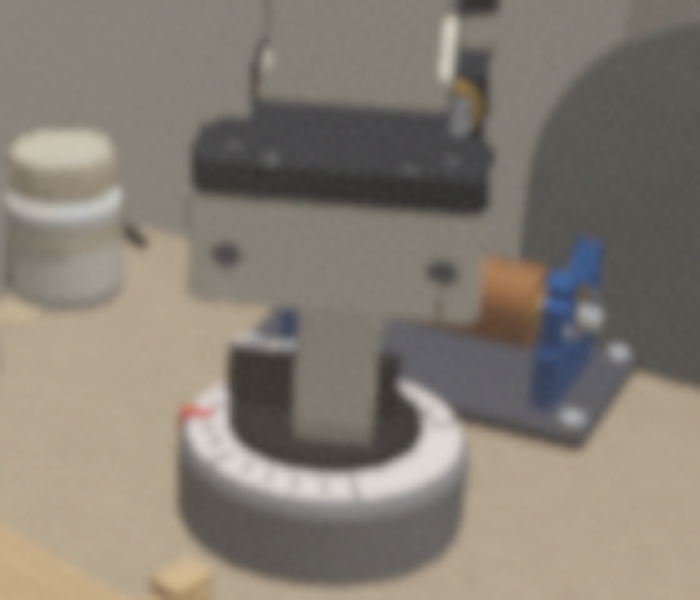

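View pics/top9.png

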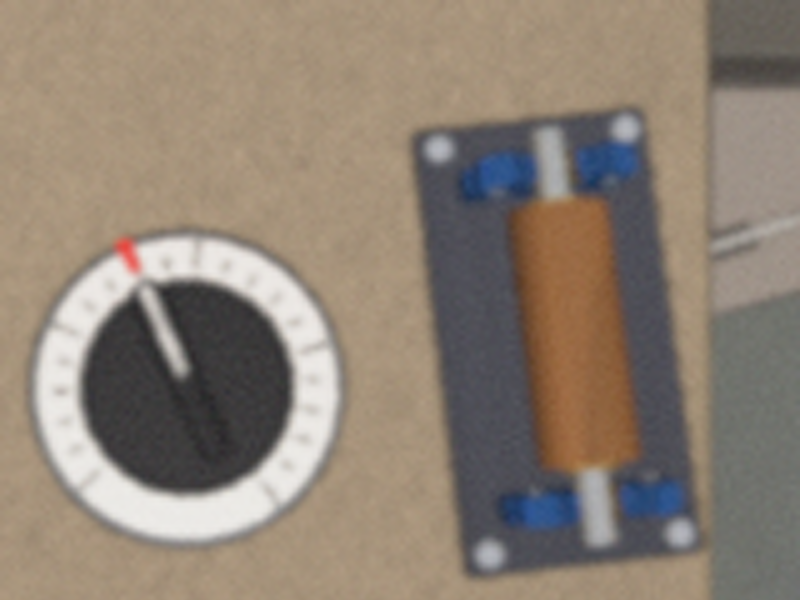

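Run:
```python
from h import *
t=pickle.load(open('top9.pkl','rb'))
hsv=cv2.cvtColor(t['frame'],cv2.COLOR_RGB2HSV).astype(int);H,S,V=[hsv[...,i] for i in range(3)]
k=np.zeros(H.shape,bool);k[217:236,244:260]=1
w=np.clip(V-95,0,None)*k*(S<70)  # white line weighting inside disc
q=np.argwhere(w>0);ww=w[w>0];B=np.array([back(t,u,v,.078)[:2] for v,u in q]);m=(B*ww[:,None]).sum(0)/ww.sum();C=((B-m).T*ww)@(B-m);d=np.linalg.eigh(C)[1][:,1];d*=np.sign(d[0])
print('line mid',m,'angle',np.degrees(np.arctan2(d[1],d[0])),len(q))
k[:]=0;k[203:218,238:252]=1
w=np.clip(S-80,0,None)*k*((H<8)|(H>170));q=np.argwhere(w>0);ww=w[w>0]
r=(np.array([back(t,u,v,.044)[:2] for v,u in q])*ww[:,None]).sum(0)/ww.sum()
for c in([.4613,-.1850],[.4615,-.1851],[.4619,-.1858]):
    print(c,'red',r,np.degrees(np.arctan2(*(r-c)[::-1])),'line from c',np.degrees(np.arctan2(*(m-c)[::-1])))
```

```text
line mid [ 0.48453495 -0.17313558] angle 32.985076813640774 95
[0.4613, -0.185] red [ 0.51385443 -0.16050166] 24.992659250514084 line from c 27.05014857267975
[0.4615, -0.1851] red [ 0.51385443 -0.16050166] 25.166132740634453 line from c 27.447507730393482
[0.4619, -0.1858] red [ 0.51385443 -0.16050166] 25.96298791704493 line from c 29.227344007085616
```

Run:
```python
from h import *
t=pickle.load(open('top9.pkl','rb'))
im=t['frame'][200:262,222:292][:,:,::-1]
cv2.imwrite('pics/top9z.png',cv2.resize(im,None,fx=9,fy=9,interpolation=2))
g=t['frame'].astype(float).mean(2)
P=[]
for v in range(219,236):
    row=g[v,242:262]; w=np.clip(row-100,0,None)
    if w.sum()>20:
        i=np.argmax(row[:]); 
    print(v,row.astype(int))
```

```text
219 [223 216 188 143  91 103 161 193 180 130  74  52  52  50  56  60  54  56
  53  53]
220 [206 170 133  91  62  72 130 180 189 152  97  54  46  59  58  56  56  62
  56  55]
221 [165 117  81  60  47  51  95 159 188 173 116  70  45  52  54  56  55  57
  55  55]
222 [120  76  58  52  50  49  71 126 176 178 138  83  49  46  53  59  61  56
  55  56]
223 [ 85  60  56  57  50  46  54  96 154 182 156 107  63  49  55  56  56  62
  61  58]
224 [ 60  54  58  58  57  52  49  72 128 173 175 131  80  49  54  54  56  59
  55  55]
225 [ 60  60  59  56  57  57  44  59 101 160 185 158 103  57  48  53  57  57
  57  55]
226 [ 54  57  54  57  58  59  53  49  84 144 189 180 136  80  52  52  58  59
  55  61]
227 [ 56  58  61  59  64  57  54  52  68 128 185 198 168 105  62  51  58  59
  56  56]
228 [ 57  61  57  57  57  51  50  49  55 102 159 199 186 138  77  49  52  57
  54  56]
229 [ 57  57  58  57  60  62  55  52  49  76 128 189 197 165 104  56  57  57
  56  57]
230 [ 60  58  56  62  56  59  61  53  52  52  99 161 195 176 123  69  49  54
  57  60]
231 [ 61  52  60  60  56  55  58  56  51  49  74 130 177 181 139  86  47  54
  55  61]
232 [ 59  58  57  57  61  58  58  63  53  48  56  96 156 180 162 107  57  49
  57  58]
233 [ 60  61  57  57  57  63  57  59  59  52  48  70 127 169 163 122  72  48
  50  55]
234 [ 54  58  59  58  60  58  58  57  63  54  49  53 100 136 143 108  64  46
  52  58]
235 [ 61  62  60  63  60  59  62  55  58  60  52  49  70  96 104  78  57  46
  49  59]
```

View pics/top9z.png

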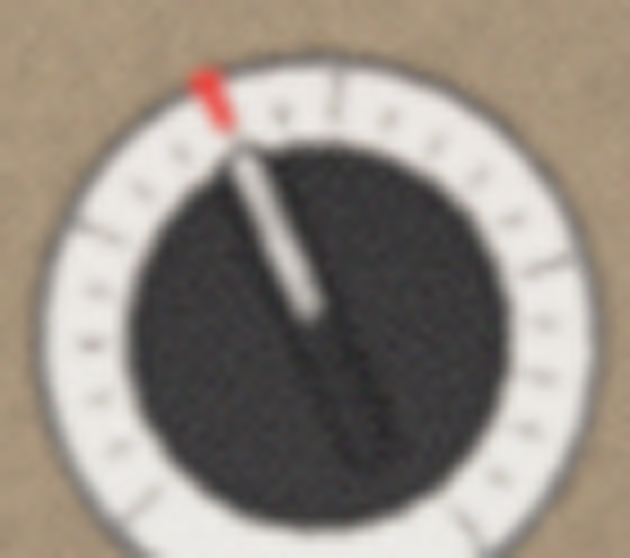

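Run:
```python
from h import *
t=pickle.load(open('top9.pkl','rb'))
g=t['frame'].astype(float).mean(2);P=[]
for v in range(220,234):
    x0=249.5+(v-220)*.45;us=np.arange(int(round(x0))-4,int(round(x0))+5);w=np.clip(g[v,us]-65,0,None)*(abs(us-x0)<3.8)
    P.append(back(t,(us*w).sum()/w.sum(),v,.078)[:2])
P=np.array(P);m=P.mean(0);d=np.linalg.svd(P-m)[2][0];d*=np.sign(d[0])
print('line',m,np.degrees(np.arctan2(d[1],d[0])))
for c in([.4613,-.1850],[.4615,-.1851],[.4619,-.1858]): print(np.degrees(np.arctan2(*(m-c)[::-1])))
```

```text
line [ 0.48020735 -0.17633346] 25.384927123000963
24.625247743316105
25.10848299298317
27.343016245995823
```

Run:
```python
from h import *
t=pickle.load(open('top9.pkl','rb'))
hsv=cv2.cvtColor(t['frame'],cv2.COLOR_RGB2HSV).astype(int);H,S,V=[hsv[...,i] for i in range(3)]
m=(S>115)&(H<16)&(V>40);k=np.zeros(m.shape,bool);k[190:262,312:356]=1
n,L,st,c=cv2.connectedComponentsWithStats((m&k).astype(np.uint8));i=1+np.argmax(st[1:,4])
r=cv2.minAreaRect(np.argwhere(L==i)[:,::-1].astype(np.float32));b=[back(t,*q,.045)[:2] for q in cv2.boxPoints(r)]
print(r,back(t,*r[0],.045));print(np.round(b,4))
f=np.array([b[1]-b[0],b[2]-b[1]]);e=f[np.argmax(np.hypot(*f.T))];print(np.degrees(np.arctan(e[1]/e[0])),np.hypot(*f.T))
from station import bot
s=bot.sense();print(s['time'],s['ft_force'],np.abs(s['dq']).max())
```

```text
((334.2973327636719, 226.5003662109375), (52.870792388916016, 19.418094635009766), 82.303955078125) [ 0.48555    -0.33340486  0.045     ]
[[ 0.5331 -0.3077]
 [ 0.5391 -0.3451]
 [ 0.4386 -0.3588]
 [ 0.4328 -0.3219]]
7.762296084974385 [0.03783188 0.10138023]
21.75 [ 0.17073046 -0.65986697  0.02928792] 0.5138714189653837
```

All checks agree, so I'm handing in.

```bash
python3 -m jog '[0,0,0,0,0,0, 0,0,0,0,0,0, 0,0,0,0,0,0]'; python3 -c "
from station import bot
print(bot.close_job())"
```

```text
time: 22.05
eef_pos: [0.3622, -0.0157, 0.1671]
eef_rot: [-180.0, 0.0, 25.5]
ft_force: [-0.7, -0.1, 0.5]
grip_width: 0.697
the job is handed in; nothing more can be done
None
```

The roller is in the blue stand and the dial's pointer is at the red mark. I handed the job in at 22 s; the interface gives no verdict.

**Roller:** I lifted it straight out of the rest and lowered it slowly until the wrist force showed it touching bottom at seat height, then let go. Afterwards the top camera put it within 1 mm of the seat centre as I had measured it and 0.1° from the stand's direction. The scene picture taken right after the release showed both axle ends down in their slots.

**Dial:** I gripped the fin and turned it about 76° clockwise. The top camera read the pointer at 25.4° and the mark at 25.0–25.2°, against a tolerance of about 5°.

**Hands off:** The gripper is open and well clear, with only sensor noise on the wrist force. I kept away from the jars but did not measure whether they had moved.

**Disagreements along the way:**
- An early estimate of the stand's position from its yellow slot floors was about 3 mm off, because a cheek partly hid them. I used the base bolts instead.
- The scene camera put the mark near 28°, but from only 3 red pixels, so I went with the top camera. Even at 28° the pointer would be within tolerance.
- One automatic fit of the pointer line gave 33°, because it picked up pixels from the white scale. I redid it row by row.

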